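Load beeswax into a melting pan and slide it under the fume canopy

ROBOT

A 7-joint arm with a two-finger parallel gripper is mounted at the origin on the work surface. World frame = base frame: x ahead of the robot, y to its left, z up, the work surface at z = 0. Lengths are in m, angles in rad, forces in N, time in s.
With the tool pointing down it reaches from about 0.4 to 0.85 m from the base axis. Payload 10.4 kg.
Tool frame: the origin (TCP) lies at the very end of the fingers, on their centre line; the grasp point (between the pads) lies manip.hold_point_z behind it (manip.hold_point_z is the distance from the TCP to the grasp point, in m); z points along the fingers, x is the direction in which the jaws open and shut, and the axes are right-handed (so a half turn about z gives the same grasp; the last joint's range is limited). The gripper opens to 85 mm and grips with 20 to 120 N. Pads are 22 mm wide; open, the fingers measure 114 mm over their backs; the gripper's body (76 mm by 85 mm) begins 54 mm behind the grasp point. The pads swing forward as they close: fully open they stand 13 mm farther back than shut.
Start: joints at [-1.312, 0.332, -0.065, 1.46, 0.022, 1.35, -0.088], TCP at [0.174, 0.6, 0.207] pointing down, gripper open.
Joint ranges: [-2.6, 2.6], [-0.5, 2.12], [-1.47, 1.34], [0.16, 2.42], [-1.27, 4.41], [0.06, 2.06], [-2.6, 2.6]. Speed limits (rad/s): [2.22, 2.22, 2.79, 2.79, 3.14, 3.14, 3.14].

INTERFACE

Orientations are given as a unit quaternion [x, y, z, w].
In Python, from workcell import readout, camera, camera_info, manip gives the robot as it stands.
- The arm moves only by the tool play_rows, never from a script. Its argument "rows" is a list of rows, each a list of 3 entries, a list of its own where there are three numbers: the shift along the world's x, y, z in mm, then the turn, a rotation vector about the world's x, y, z in degrees, then the finger opening in mm, from 0 to 85.4. In form: [[[tx, ty, tz], [rx, ry, rz], fingers], ...]. A call has 1 to 12 rows; each row shifts and turns the commanded pose from where the row before left it; what a row does not reach is not made up. A row lasts 1/8 s, in which the tool goes at most 62.5 mm and 10.7 degrees, less where a joint would pass 70% of its speed; a pose out of reach is approached as far as the arm can. A call with a gripper value outside its range is refused whole. The fingers move at their own pace and stop on an object; "force" is the grip in N (left out, the last holds). Time passes only in rows, so rows that do not move let the fingers close. It gives the time, the measured TCP pose, the force and the opening at its end, in the units of the state.
- readout.get_obs(): the state, without advancing time (a new reading comes with each control period).
- camera(name): name is "scene" or "top" or "wrist"; returns the picture (420x560x3 uint8, blue, green, red); there is no depth.
- camera_info(name): a dict with "fx", "fy", "cx", "cy" (pixels), "world_from_camera" (4x4, takes a point from camera to world coordinates). Camera axes: x right, y up, looking along -z (the intrinsics and any distortion apply to the point x, -y, -z); pixel columns grow to the right and rows downward; lengths in m; the calibration is good to about 2 mm. A picture is of the moment at which its call begins: read the wrist's pose just before it. camera_info takes no time and is no camera call; for the wrist camera it gives the pose at the moment of the call.
- manip.hand_in(): hands the job in, once; it reports no verdict.
The state is a dict: "clock": time; "joint_pos": joint angles; "joint_velocities": joint speeds; "tau": joint torques, N m; "position": TCP position; "ee_rot": TCP orientation; "ft_force": force on the tool from outside, world axes, zero at the start; "torque": the same for the moment, N m; "grip_width": opening from 0.0 (shut) to 1.0 (fully open).
Only numpy, scipy, OpenCV 4.12 (cv2) and the standard library are available. Lean on these libraries where they do the work, as an engineer would, in place of code of your own. Each camera call takes 0.05 s, during which the arm holds its last target.

TASK

In the painter's studio, take the long bar of beeswax out of the supply crate and set it down gently, lying flat, on the bottom of the small melting pan where it stands on the hotplate. Then, keeping the pan down on the plate all the way (slide it, never lift or tip it), move it sideways until it stands centred within the large ring under the clear canopy, handle still pointing to the front, and let go. Do not bump the canopy, and leave the other things where they are.

Things in the scene. Friction and masses are not known exactly. Their poses are not given: they have to be found in the camera images.
- hotplate: White electric two-ring hotplate, 270 (x) x 460 (y) x 45 mm high, fixed to the table. Origin: centre of its underside, on the table; flat top 45 mm above it. Its x axis points from its front (two black knobs, robot side) to its back; the rings lie 120 mm either side of the middle along y, either way round.
- ring_big: Large round cooking ring drawn flush on the hotplate's top (dark steel disc with bright rim, 170 mm diameter, under the canopy). Flat, no step to slide over. Origin: its centre, at the plate's top; axes as the hotplate's.
- ring_small: Small round cooking ring drawn flush on the hotplate's top (90 mm diameter), 240 mm from the large one. The pan starts on it and hides it. Origin: its centre, at the plate's top; axes as the hotplate's.
- canopy: Fixed fume canopy over the large ring: level clear panel in a thin frame, 190 mm wide (y), from 160 mm in front (-x) to 200 mm behind the ring's centre, underside 285 mm and top 297 mm above the table, on two posts 185 mm behind the ring. It overhangs the handle there, so the hand must lean back to the robot, fingers forward and down, 25 degrees or more. Origin: on the table below the ring's centre.
- pan_mid (a point): Small loose aluminium melting pan, 0.35 to 0.7 kg, 128 mm diameter at the foot, 140 mm at the rim, 55 mm tall, walls 4 mm, bottom 5 mm thick. The point is on its axis, half-way up (27.5 mm above its foot). Its -x axis points along the handle (towards the robot, up to about 20 degrees askew), z up.
- pan_foot (a point): The centre of the underside of the pan, same axes.
- pan_grip (a point): Grip point on the pan's handle: a level straight black bar 18 mm wide, 14 mm high, reaching from 67 to 161 mm out from the pan's axis along its -x, its mid-height 40 mm above the pan's foot. The point is in the bar's middle, 140 mm from the pan's axis; same axes as the pan. Slid in a light grip, the pan lags and turns a little; grip firmly (50 N) and check after.
- pan: The pan as a body; origin as pan_foot.
- bar_mid (a point): The long bar of beeswax: 84 (x) x 34 (y) x 36 mm (z), honey-coloured, about 0.1 kg, lying loose in the crate. The point is its centre, 18 mm above its underside; x along its length.
- bar: The beeswax bar as a body; origin at the centre of its underside.
- crate: Open slatted wooden crate, 290 (x) x 210 (y) x 60 mm high, walls and floor 6 mm, fixed. Origin: centre of its underside. It holds the bar, a round cake, a square cake and a jar, one in each quarter, in any order, at least 25 mm clear beside the bar's long sides.
- round_cake_center (a point): Round beeswax cake, 62 mm diameter, 32 mm high, in the crate (not wanted). Its centre.
- square_cake_mid (a point): Square beeswax cake, 50 x 50 x 34 mm, in the crate (not wanted). Its centre.
- jar_mid (a point): Small closed jar, 54 mm diameter, 62 mm high, in the crate (not wanted). Its centre.
- oil_mid (a point): Amber bottle, 60 mm diameter, 160 mm high, standing on the table (bystander). Its centre.
- bowl_mid (a point): White bowl, 110 mm diameter, 45 mm high, on the table (bystander). Its centre.
- knife_grip (a point): Painting spatula, 200 mm long, lying on the table in front of the hotplate (bystander). A point on its handle.
Mind the look-alikes: they are no part of the job. Leave any green or grey look-alike of the bar alone.

How it is judged:
By the outcome, as a careful person would: the job done as asked, in the order asked, and still so for the second after the job is handed in, with the robot touching nothing.
It also fails if it takes over 62 s, if anything falls off the work surface, if the arm or the gripper's body presses on something with over 40 N, if the wrist force passes 120 N, or if a joint passes its speed limit or range.

## Working session

There is one attempt and no reset: what is moved stays moved. The work goes in short steps, Python scripts to look and compute and a tool call to move; the robot and the scene stay as the last step left them, time stands still between calls to the robot, and variables do not carry over. Pictures are saved under pics/ and viewed, and the job is handed in when it is done.

Besides the shell and the picture viewer there is one more tool, called after "Request:" in YAML: its name, and indented under it one key for each argument. play_rows: Moves the arm, as the interface text tells. Its arguments: {"type":"object","properties":{"rows":{"type":"array"},"force":{"type":"number"}},"required":["rows"]}

```bash
mkdir -p pics; ls
python3 - <<'E'
from workcell import readout, camera, camera_info, manip
import cv2
o=readout.get_obs();print(o)
print(manip.hold_point_z)
for n in("scene","top","wrist"):
    print(n,camera_info(n)); cv2.imwrite(f"pics/{n}0.png",camera(n))
E
```

```text
pics
{'clock': 0.0, 'joint_pos': array([-1.31161819,  0.33287778, -0.06467292,  1.46098684,  0.02158942,
        1.34990631, -0.0885145 ]), 'joint_velocities': array([ 0.00086153, -0.00276927,  0.00192288, -0.0012002 , -0.00103212,
        0.00013625,  0.00099237]), 'tau': array([ 3.75628006e-04, -6.25458956e+01,  4.92602284e-02, -3.91598618e+01,
        1.62184919e-02,  1.00281290e-02,  5.22147479e-05]), 'position': array([0.17368978, 0.59992851, 0.20639047]), 'ee_rot': array([ 7.99400733e-01,  6.00797735e-01, -5.71419959e-04,  4.72843911e-04]), 'ft_force': array([ 0.51862154, -0.1711896 , -0.63432131]), 'torque': array([-0.02117093,  0.02211692,  0.02724165]), 'grip_width': 0.9973450683504262}
0.0187
scene {'fx': 539.0702320101391, 'fy': 539.0702320101391, 'cx': 278.3808362433843, 'cy': 209.76617034973344, 'world_from_camera': array([[-0.55963346, -0.66398104,  0.49592294,  1.36136   ],
       [ 0.8285943 , -0.43706571,  0.34986434,  0.64104518],
       [-0.01555238,  0.60671472,  0.7947675 ,  1.42392191],
       [ 0.        ,  0.        ,  0.        ,  1.        ]])}
top {'fx': 40
[... 226 characters left out ...]
.34946105e-04,  1.03171446e-02,
         6.93468829e-02],
       [ 1.03336165e-02,  8.56414871e-02,  9.96272429e-01,
         1.22102956e+00],
       [ 0.00000000e+00,  0.00000000e+00,  0.00000000e+00,
         1.00000000e+00]])}
wrist {'fx': 316.4558910743749, 'fy': 316.4558910743749, 'cx': 276.2934524343191, 'cy': 209.77395109111353, 'world_from_camera': array([[ 2.77912233e-01, -9.21937901e-01, -2.69806037e-01,
         1.05301943e-01],
       [ 9.60606054e-01,  2.66986337e-01,  7.71641382e-02,
         6.19102518e-01],
       [ 8.93982064e-04, -2.80622171e-01,  9.59817898e-01,
         3.72611790e-01],
       [ 0.00000000e+00,  0.00000000e+00,  0.00000000e+00,
         1.00000000e+00]])}
```

View pics/scene0.png

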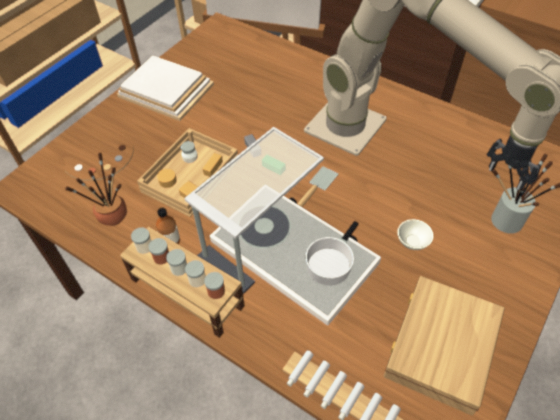

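View pics/top0.png

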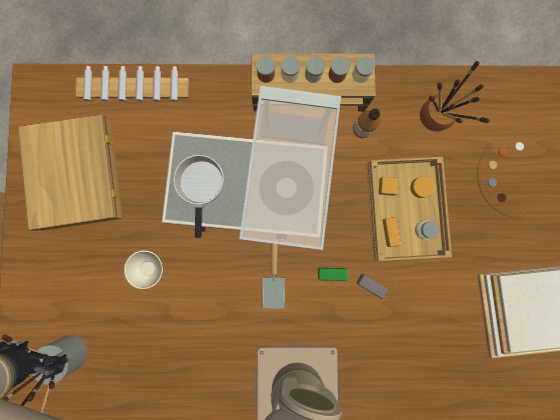

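View pics/wrist0.png

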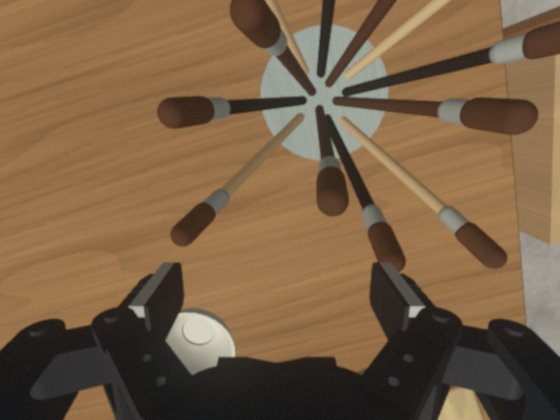

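The scene view shows the pan at about (330,262), the canopy over the large ring at (262,225) and the crate at (188,170). In the top view the bar is at (392,232) in the crate, the pan at (199,180) with its handle running down to (198,235), and the green and grey look-alikes are outside the crate at (333,274) and (372,286). The hand is next to the brush pot at the left.

```bash
cat > h.py <<'E'
import numpy as np,cv2
from workcell import readout, camera, camera_info, manip
def ray(ci,u,v):
    d=np.array([(u-ci['cx'])/ci['fx'],-(v-ci['cy'])/ci['fy'],-1.0]);M=np.array(ci['world_from_camera'])
    return M[:3,3],M[:3,:3]@d
def onz(ci,u,v,z):
    o,d=ray(ci,u,v);return o+d*(z-o[2])/d[2]
def proj(ci,p):
    M=np.array(ci['world_from_camera']);q=M[:3,:3].T@(np.array(p)-M[:3,3])
    return np.array([ci['cx']+ci['fx']*q[0]/-q[2],ci['cy']-ci['fy']*q[1]/-q[2]])
def crop(im,x0,y0,x1,y1,s,name):
    cv2.imwrite(name,cv2.resize(im[y0:y1,x0:x1],None,fx=s,fy=s,interpolation=cv2.INTER_CUBIC))
E
python3 - <<'E'
from h import *
im=cv2.imread('pics/top0.png')
crop(im,155,120,345,255,4,'pics/topa.png')
crop(im,360,150,460,265,5,'pics/topb.png')
sc=cv2.imread('pics/scene0.png')
crop(sc,130,120,390,315,3,'pics/sca.png')
E
```

```text
(no output)
```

View pics/topa.png

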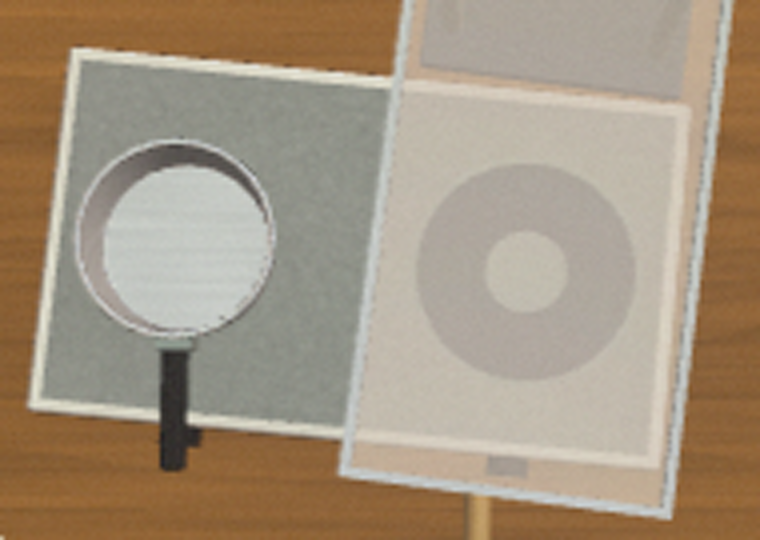

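View pics/topb.png

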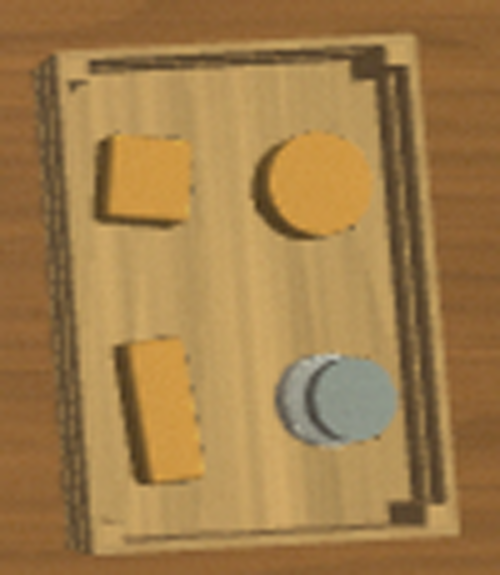

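View pics/sca.png

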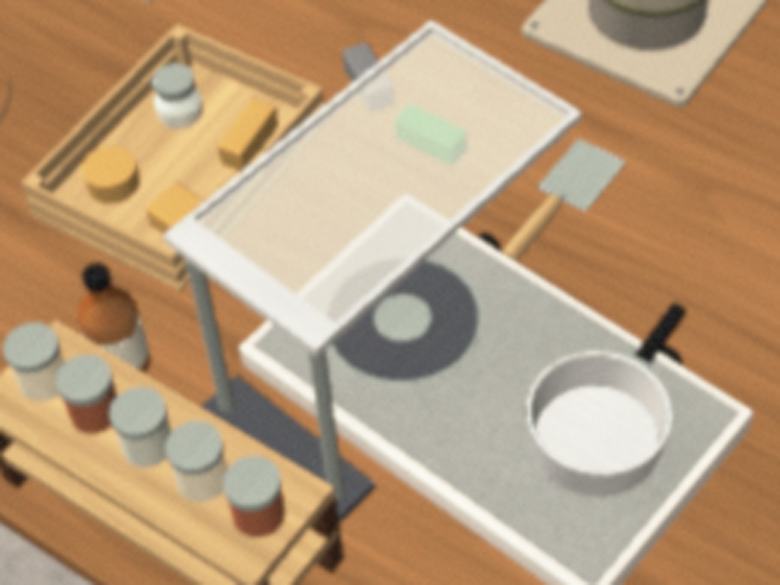

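Run:
```python
from h import *
ci=camera_info('top');sc=camera_info('scene')
A=lambda u,v:(u/4+155-.375,v/4+120-.375)
B=lambda u,v:(u/5+360-.4,v/5+150-.4)
S=lambda u,v:(u/3+130-.33,v/3+120-.33)
P=np.array([onz(ci,*A(*p),.045)[:2] for p in[(73,50),(688,104),(658,465),(32,408)]])
print('plate',P.round(4),P.mean(0)); y=(P[0]+P[3]-P[1]-P[2]);x=P[0]+P[1]-P[2]-P[3]
print('yaw',np.degrees(np.arctan2(x[1],x[0])),np.degrees(np.arctan2(-y[0],y[1])),np.linalg.norm(y)/2,np.linalg.norm(x)/2)
th=np.arctan2(x[1]-y[0],x[0]+y[1]);ex=np.array([np.cos(th),np.sin(th)]);ey=np.array([-ex[1],ex[0]])
c=P.mean(0);print('th',np.degrees(th),'ringbig pred',c-.12*ey,'small',c+.12*ey)
print('ring seen',onz(ci,*A(526,271),.045),'scene inner',onz(sc,*S(403,318),.045))
print('canopy front corners',[onz(ci,*A(*p),.297).round(4) for p in[(340,473),(670,518)]])
print('pan rim',onz(ci,*A(175,240),.1),'scene',onz(sc,*S(599,424),.1))
print('rim LR',onz(ci,*A(75,240),.1),onz(ci,*A(275,240),.1))
print('rim TB',onz(ci,*A(175,140),.1),onz(ci,*A(175,338),.1))
h=[onz(ci,*A(*p),.092)[:2] for p in [(174,350),(172,470)]];print('handle',h, 'grip lab')
d=h[0]-h[1];print('handle yaw',np.degrees(np.arctan2(d[1],d[0])), np.linalg.norm(d))
d=onz(ci,*A(175,240),.1)[:2]-h[1];print('axis yaw',np.degrees(np.arctan2(d[1],d[0])),np.linalg.norm(d))
Q=np.array([onz(ci,*B(*p),.042)[:2] for p in[(131,342),(180,336),(203,475),(153,482)]])
print('bar',Q.round(4),Q.mean(0)); x=Q[0]+Q[1]-Q[2]-Q[3];print(np.degrees(np.arctan2(x[1],x[0])),np.linalg.norm(x)/2,np.linalg.norm(Q[0]-Q[1]))
print('crate TL..',[onz(ci,*B(*p),.06)[:2].round(3) for p in[(50,52),(415,35),(460,535),(93,553)]])
# bar mask centroid
im=cv2.imread('pics/top0.png');hsv=cv2.cvtColor(im,cv2.COLOR_BGR2HSV)
print(hsv[232,394],hsv[210,400])
m=((hsv[...,0]<22)&(hsv[...,1]>165)&(hsv[...,2]>180)).astype('uint8');m[:, :360]=0;m[:,460:]=0;m[:150]=0;m[265:]=0
for k in cv2.findContours(m,0,2)[0]:
    if cv2.contourArea(k)>30: r=cv2.minAreaRect(k);print(r,onz(ci,*r[0],.042)[:2])
```

```text
plate [[ 0.7417  0.364 ]
 [ 0.7024 -0.0881]
 [ 0.4378 -0.0636]
 [ 0.4789  0.3878]] [0.59020518 0.15004874]
yaw -5.229178213395854 -5.086347960659354 0.4535099075885964 0.2648062624572297
th -5.139002126711789 ringbig pred [0.5794565 0.0305311] small [0.60095386 0.26956637]
ring seen [0.5786166  0.03140354 0.045     ] scene inner [0.57804957 0.03147039 0.045     ]
canopy front corners [array([0.4337, 0.145 , 0.297 ]), array([ 0.4083, -0.0416,  0.297 ])]
pan rim [0.59350995 0.27674357 0.1       ] scene [0.60829426 0.28444662 0.1       ]
rim LR [0.59342875 0.34594845 0.1       ] [0.59359126 0.20745011 0.1       ]
rim TB [0.66383101 0.27789307 0.1       ] [0.52531486 0.27562882 0.1       ]
handle [array([0.51756754, 0.27765762]), array([0.43453389, 0.27767401])] grip lab
handle yaw -0.011309450969472983 0.08303365252042048
axis yaw -0.3353329690209478 0.15897878496634804
bar [[ 0.4896 -0.2586]
 [ 0.4931 -0.2873]
 [ 0.4126 -0.2986]
 [ 0.4086 -0.2695]] [ 0.45096508 -0.27846358]
7.831007528164729 0.0814889278731737 0.028899389674752456
crate TL.. [array([ 0.657, -0.21 ]), array([ 0.667, -0.423]), array([ 0.379, -0.439]), array([ 0.369, -0.229])]
[ 19 174 204] [ 19 125 182]
((392.8243408203125, 231.44593811035156), (27.783430099487305, 9.370742797851562), 80.53767395019531) [ 0.45057069 -0.27810323]
((423.5, 186.5), (19.0, 19.0), 90.0) [ 0.58194607 -0.37154365]
((389.7213134765625, 185.0655517578125), (14.847860336303711, 15.210004806518555), 5.194429397583008) [ 0.58607815 -0.2723276 ]
```

Request:
play_rows:
  rows:
    - [[0,0,30],[0,0,0],85]
    - [[0,0,45],[0,0,0],85]
    - [[0,0,45],[0,0,0],85]
    - [[20,0,40],[0,0,4],85]
    - [[30,-30,30],[0,0,4],85]
    - [[35,-40,0],[0,0,4],85]
    - [[35,-45,0],[0,0,4],85]
    - [[35,-45,0],[0,0,4],85]
    - [[35,-45,0],[0,0,4],85]
    - [[30,-45,0],[0,0,0],85]
    - [[30,-45,0],[0,0,0],85]
    - [[20,-35,0],[0,0,0],85]

```text
clock: 1.65
position: [0.4449, 0.268, 0.3971]
ee_rot: [0.658, 0.753, -0.0, 0.0]
ft_force: [0.3, 0.2, 0.6]
grip_width: 0.998
```

Request:
play_rows:
  rows:
    - [[5,-45,0],[0,0,0],50]
    - [[5,-50,0],[0,0,0],50]
    - [[5,-50,0],[0,0,0],50]
    - [[5,-50,0],[0,0,0],50]
    - [[0,-50,0],[0,0,0],50]
    - [[0,-50,0],[0,0,0],50]
    - [[0,-50,0],[0,0,0],50]
    - [[-5,-50,0],[0,0,0],50]
    - [[-5,-50,0],[0,0,0],50]
    - [[-5,-50,0],[0,0,0],50]
    - [[-5,-45,-20],[0,0,0],50]
    - [[0,0,-50],[0,0,0],50]

```text
clock: 3.15
position: [0.4429, -0.2741, 0.3278]
ee_rot: [0.66, 0.752, 0.0, 0.002]
ft_force: [1.1, -0.7, -1.2]
grip_width: 0.588
```

Request:
play_rows:
  rows:
    - [[0,0,-60],[0,0,0],50]
    - [[0,0,-50],[0,0,0],50]
    - [[0,0,0],[0,0,0],50]

```text
clock: 3.52
position: [0.4418, -0.2686, 0.2147]
ee_rot: [0.657, 0.754, -0.001, -0.003]
ft_force: [-0.0, -0.0, 1.3]
grip_width: 0.587
```

Run:
```python
from h import *
o=readout.get_obs();print(o['clock'],o['position'],o['ee_rot'],o['joint_pos'],o['grip_width'])
ci=camera_info('wrist');np.save('w1.npy',ci,allow_pickle=True);cv2.imwrite('pics/w1.png',camera('wrist'))
```

```text
3.525 [ 0.44183249 -0.26861874  0.21467873] [ 0.65706942  0.75382398 -0.00122649 -0.00277128] [-0.27141335  0.09346601  0.78416045  1.76198949 -0.06678956  1.31981232
  2.23529412] 0.5868631875187303
```

View pics/w1.png

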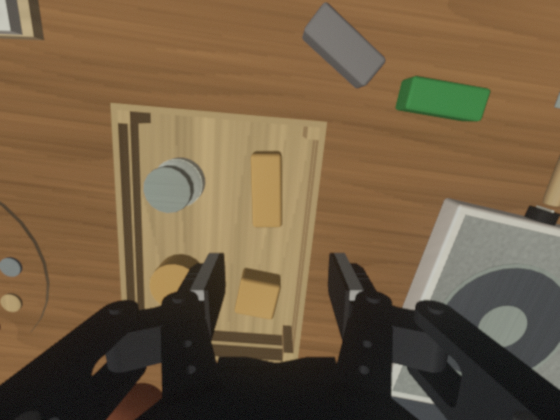

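The wrist view shows the bar at (266,190), with the jar to its left at (170,187). The grey and green look-alikes are outside the crate at the top.

Run:
```python
from h import *
ci=np.load('w1.npy',allow_pickle=True).item();im=cv2.imread('pics/w1.png')
crop(im,230,130,310,250,5,'pics/w1c.png')
hsv=cv2.cvtColor(im,cv2.COLOR_BGR2HSV);print(hsv[190,266],hsv[190,300])
m=((hsv[...,1]>140)&(hsv[...,2]>170)).astype('uint8');m[:140]=0;m[245:]=0;m[:,:225]=0;m[:,310:]=0
k=max(cv2.findContours(m,0,2)[0],key=cv2.contourArea)
b=cv2.boxPoints(cv2.minAreaRect(k));print(b)
Q=np.array([onz(ci,*p,.042)[:2] for p in b]);print(Q,Q.mean(0))
for i in range(2):
    d=Q[i+1]-Q[i];print(np.linalg.norm(d),np.degrees(np.arctan2(d[1],d[0])))
from scipy.spatial.transform import Rotation as R
print(R.from_quat(readout.get_obs()['ee_rot']).as_matrix().round(3))
```

```text
[ 19 125 181] [ 19  97 168]Traceback (most recent call last):
  File "<stdin>", line 6, in <module>
ValueError: max() iterable argument is empty
```

View pics/w1c.png

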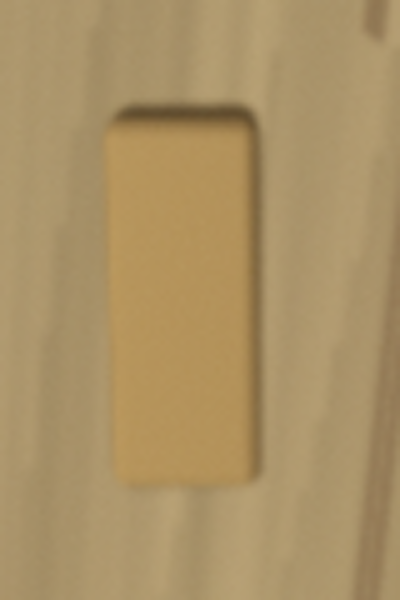

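Run:
```python
from h import *
ci=np.load('w1.npy',allow_pickle=True).item()
b=np.array([(107,118),(247,115),(256,484),(117,484)])/5+[230,130]-.4
Q=np.array([onz(ci,*p,.042)[:2] for p in b]);print(Q.round(4),Q.mean(0))
for i in range(3):
    d=Q[i+1]-Q[i];print(np.linalg.norm(d),np.degrees(np.arctan2(d[1],d[0])))
from scipy.spatial.transform import Rotation as R
print(R.from_quat(readout.get_obs()['ee_rot']).as_matrix().round(3))
```

```text
[[ 0.4103 -0.2998]
 [ 0.4057 -0.2705]
 [ 0.4872 -0.257 ]
 [ 0.4915 -0.2882]] [ 0.44867285 -0.27887708]
0.02969576580419654 99.046839742957
0.08268491775566979 9.404668518657367
0.03146827436364067 -82.22572661625567
[[-0.136  0.991 -0.002]
 [ 0.991  0.136  0.   ]
 [ 0.001 -0.002 -1.   ]]
```

Request:
play_rows:
  rows:
    - [[6,-9,-40],[0,0,0],52]
    - [[0,0,-50],[0,0,0],52]
    - [[0,0,-40],[0,0,0],52]
    - [[0,0,-20],[0,0,0],52]
    - [[0,0,0],[0,0,0],52]
    - [[0,0,0],[0,0,0],52]

```text
clock: 4.32
position: [0.4515, -0.2793, 0.0695]
ee_rot: [0.657, 0.754, 0.001, 0.001]
ft_force: [0.1, -0.8, 0.2]
grip_width: 0.607
```

Run:
```python
from h import *
o=readout.get_obs();print(o['clock'],o['position'],o['joint_pos'],o['grip_width'])
cv2.imwrite('pics/w2.png',camera('wrist'))
```

```text
4.325 [ 0.45147144 -0.27933584  0.0695083 ] [-0.18534911  0.30435083  0.75780505  1.90547232 -0.24470703  1.02224441
  2.38608575] 0.607344834078669
```

View pics/w2.png

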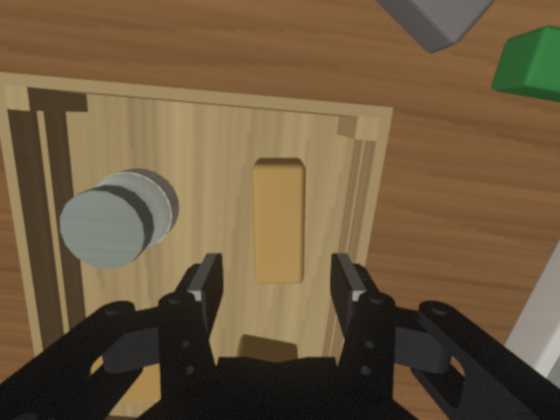

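The bar at (278,222) is centred between the pads at (222,·) and (330,·), so I'm descending to grip it.

Request:
play_rows:
  rows:
    - [[0,0,-25],[0,0,0],52]
    - [[0,0,-20],[0,0,0],52]
    - [[-1,0,-12],[0,0,0],52]
    - [[0,0,0],[0,0,0],52]

```text
clock: 4.88
position: [0.4488, -0.2787, 0.0105]
ee_rot: [0.657, 0.754, -0.0, -0.0]
ft_force: [0.3, 1.0, 0.3]
grip_width: 0.605
```

Request:
play_rows:
  rows:
    - [[0,0,0],[0,0,0],25]
    - [[0,0,0],[0,0,0],25]
    - [[0,0,0],[0,0,0],25]
    - [[0,0,0],[0,0,0],25]
    - [[0,0,0],[0,0,0],25]
  force: 30

```text
clock: 5.5
position: [0.4495, -0.279, 0.0113]
ee_rot: [0.657, 0.754, 0.0, 0.001]
ft_force: [-1.9, 0.6, 6.6]
grip_width: 0.384
```

Request:
play_rows:
  rows:
    - [[0,0,10],[0,0,0],25]
    - [[0,0,25],[0,0,0],25]
    - [[0,0,50],[0,0,0],25]
    - [[0,0,50],[0,0,0],25]
    - [[0,0,55],[0,0,0],25]
    - [[0,0,55],[0,0,0],25]
    - [[0,0,55],[0,0,0],25]
    - [[0,0,55],[0,0,0],25]
    - [[0,0,30],[0,0,0],25]
    - [[0,0,0],[0,0,0],25]

```text
clock: 6.75
position: [0.4489, -0.2794, 0.3976]
ee_rot: [0.657, 0.754, 0.001, 0.002]
ft_force: [0.3, -0.7, -1.1]
grip_width: 0.385
```

Run:
```python
from h import *
o=readout.get_obs();print(o['clock'],o['position'],o['joint_pos'],o['grip_width'])
ci=camera_info('wrist');np.save('w3.npy',ci,allow_pickle=True)
cv2.imwrite('pics/w3.png',camera('wrist'))
```

```text
6.75 [ 0.44894421 -0.27941166  0.39758574] [-0.28781203  0.08187669  0.83172187  1.39654232 -0.06164407  1.68595991
  2.24192301] 0.3854194741811491
```

View pics/w3.png

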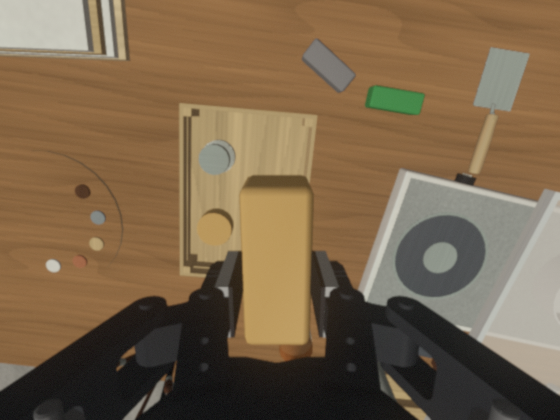

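The bar is held straight between the pads, spanning about (278,185) to (278,345).

Request:
play_rows:
  rows:
    - [[0,30,0],[0,0,0],25]
    - [[10,45,0],[0,0,0],25]
    - [[10,50,0],[0,0,0],25]
    - [[15,50,0],[0,0,0],25]
    - [[15,50,0],[0,0,0],25]
    - [[15,50,0],[0,0,0],25]
    - [[15,50,0],[0,0,0],25]
    - [[15,50,0],[0,0,0],25]
    - [[15,50,0],[0,0,0],25]
    - [[15,50,0],[0,0,0],25]
    - [[10,45,0],[0,0,0],25]
    - [[10,36,0],[0,0,0],25]

```text
clock: 8.3
position: [0.5934, 0.2792, 0.3934]
ee_rot: [0.657, 0.754, -0.001, -0.001]
ft_force: [-0.2, 0.5, -0.7]
grip_width: 0.382
```

Request:
play_rows:
  rows:
    - [[0,0,-30],[0,0,0],25]
    - [[0,0,-50],[0,0,0],25]
    - [[0,0,-50],[0,0,0],25]
    - [[0,0,-40],[0,0,0],25]
    - [[0,0,-20],[0,0,0],25]
    - [[0,0,0],[0,0,0],25]
    - [[0,0,0],[0,0,0],25]

```text
clock: 9.18
position: [0.5939, 0.2773, 0.2059]
ee_rot: [0.657, 0.754, 0.0, 0.0]
ft_force: [0.2, -0.3, -0.5]
grip_width: 0.385
```

Run:
```python
from h import *
o=readout.get_obs();print(o['clock'],o['position'],o['joint_pos'],o['grip_width'])
ci=camera_info('wrist');np.save('w4.npy',ci,allow_pickle=True)
cv2.imwrite('pics/w4.png',camera('wrist'));cv2.imwrite('pics/s4.png',camera('scene'))
```

```text
9.175 [0.59390681 0.27732282 0.20592188] [-0.79340474  0.41222999  0.39329703  1.39430013 -0.157468    1.36537448
  1.30990551] 0.38466350569282814
```

View pics/w4.png

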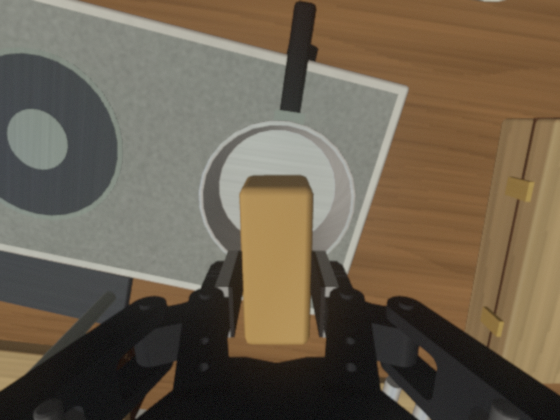

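View pics/s4.png

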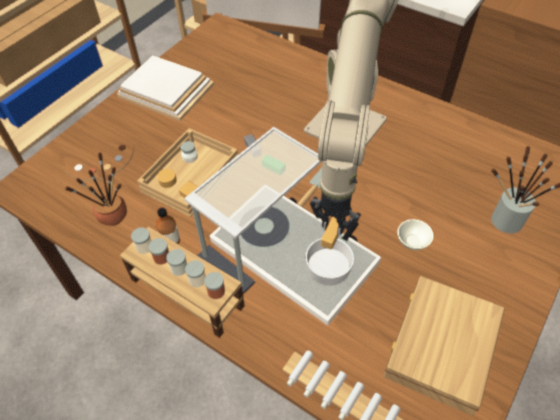

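The wrist view shows the pan's rim below the bar, from x = 200 to 355 with its near edge at y = 122. The handle runs from (291,110) to (304,5).

Run:
```python
from h import *
im=cv2.imread('pics/w4.png');crop(im,180,0,380,260,3,'pics/w4c.png')
```

```text
(no output)
```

View pics/w4c.png

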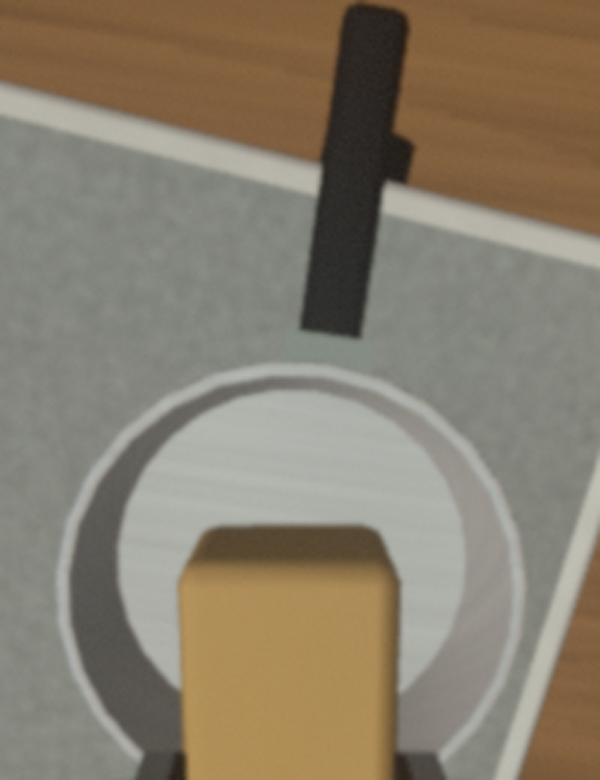

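Run:
```python
from h import *
from scipy.optimize import least_squares as L
ci=np.load('w4.npy',allow_pickle=True).item()
f=lambda p:(p[0]/3+180-.33,p[1]/3-.33)
P=np.array([onz(ci,*f(p),.1)[:2] for p in[(56,590),(526,590),(290,363),(120,440),(460,440),(190,387),(390,382),(130,755),(455,750)]])
r=L(lambda q:np.hypot(*(P-q[:2]).T)-q[2],[.59,.27,.07]);print(r.x,r.fun.round(4))
H=[onz(ci,*f(p),.092)[:2] for p in[(331,333),(375,10),(354,170)]];print(H);d=H[0]-H[1];print(np.degrees(np.arctan2(d[1],d[0])))
H=[onz(ci,*f(p),.092)[:2] for p in[(301,330),(361,337)]];print(H)
d=r.x[:2]-np.array(onz(ci,*f((375,10)),.092)[:2]);print(np.degrees(np.arctan2(d[1],d[0])),np.hypot(*d))
# plate front edge
H=[onz(ci,*f(p),.045)[:2] for p in[(0,85),(600,243)]];d=H[1]-H[0];print('plate front',H,np.degrees(np.arctan2(-d[0],d[1])))
```

```text
[0.59490936 0.27736809 0.06904396] [ 0.0004  0.0005  0.0003 -0.0007 -0.001  -0.0001  0.0009  0.0001 -0.0003]
[array([0.5166781 , 0.27798027]), array([0.4364927 , 0.27739835]), array([0.47443129, 0.277886  ])]
0.41580119671564986
[array([0.51703472, 0.26950143]), array([0.51658677, 0.28651683])]
-0.010945039362346701 0.15841666390651926
plate front [array([0.45759407, 0.16838911]), array([0.47653813, 0.36124696])] -5.610056678263122
```

Request:
play_rows:
  rows:
    - [[0,0,-40],[0,0,0],25]
    - [[0,0,-40],[0,0,0],25]
    - [[0,0,-35],[0,0,0],25]
    - [[0,0,-20],[0,0,0],25]
    - [[0,0,-7],[0,0,0],25]
    - [[0,0,0],[0,0,0],25]
    - [[0,0,0],[0,0,0],25]

```text
clock: 10.15
position: [0.5946, 0.2778, 0.0647]
ee_rot: [0.657, 0.754, 0.001, 0.0]
ft_force: [0.6, 0.1, -0.2]
grip_width: 0.385
```

Request:
play_rows:
  rows:
    - [[0,0,-2],[0,0,0],25]
    - [[0,0,-1],[0,0,0],25]
    - [[0,0,-1],[0,0,0],25]
    - [[0,0,0],[0,0,0],25]

```text
clock: 10.65
position: [0.5937, 0.2773, 0.0591]
ee_rot: [0.657, 0.754, -0.0, -0.0]
ft_force: [-0.0, -1.1, -1.1]
grip_width: 0.381
```

Request:
play_rows:
  rows:
    - [[0,0,-1],[0,0,0],25]
    - [[0,0,-1],[0,0,0],25]
    - [[0,0,0],[0,0,0],25]

```text
clock: 11.02
position: [0.5937, 0.2773, 0.0571]
ee_rot: [0.657, 0.754, -0.0, -0.0]
ft_force: [-0.0, 0.3, -1.1]
grip_width: 0.385
```

Request:
play_rows:
  rows:
    - [[0,0,-1],[0,0,0],25]
    - [[0,0,0],[0,0,0],25]

```text
clock: 11.28
position: [0.5937, 0.2774, 0.0561]
ee_rot: [0.657, 0.754, -0.0, -0.0]
ft_force: [0.3, 0.0, -0.7]
grip_width: 0.385
```

Request:
play_rows:
  rows:
    - [[0,0,-1],[0,0,0],25]
    - [[0,0,0],[0,0,0],25]

```text
clock: 11.52
position: [0.5939, 0.2774, 0.0555]
ee_rot: [0.657, 0.754, 0.0, -0.0]
ft_force: [-1.3, -0.6, 2.0]
grip_width: 0.384
```

Contact made at about 3 N. Opening the fingers.

Request:
play_rows:
  rows:
    - [[0,0,0],[0,0,0],38]
    - [[0,0,0],[0,0,0],46]
    - [[0,0,0],[0,0,0],50]
    - [[0,0,0],[0,0,0],50]
    - [[0,0,10],[0,0,0],50]
    - [[0,0,25],[0,0,0],50]
    - [[0,0,40],[0,0,0],50]
    - [[0,0,40],[0,0,0],50]
    - [[0,0,40],[0,0,0],50]
    - [[-30,0,20],[0,0,0],50]
    - [[-45,0,0],[0,0,-4],50]
    - [[-45,0,0],[0,0,-4],50]

```text
clock: 13.02
position: [0.4728, 0.2773, 0.2311]
ee_rot: [0.709, 0.705, 0.001, 0.0]
ft_force: [-1.1, 0.1, 0.8]
grip_width: 0.587
```

Run:
```python
from h import *
o=readout.get_obs();print(o['clock'],o['position'],o['joint_pos'],o['grip_width'])
im=camera('top');cv2.imwrite('pics/t5.png',im);crop(im,155,120,345,255,4,'pics/t5c.png');cv2.imwrite('pics/w5.png',camera('wrist'))
im=camera('scene');crop(im,130,120,390,315,3,'pics/s5c.png')
```

```text
13.025 [0.47276705 0.27727584 0.23114714] [-0.95748797  0.1452747   0.38405598  1.6522129  -0.05580525  1.35354408
  1.00055201] 0.587303031344608
```

View pics/t5c.png

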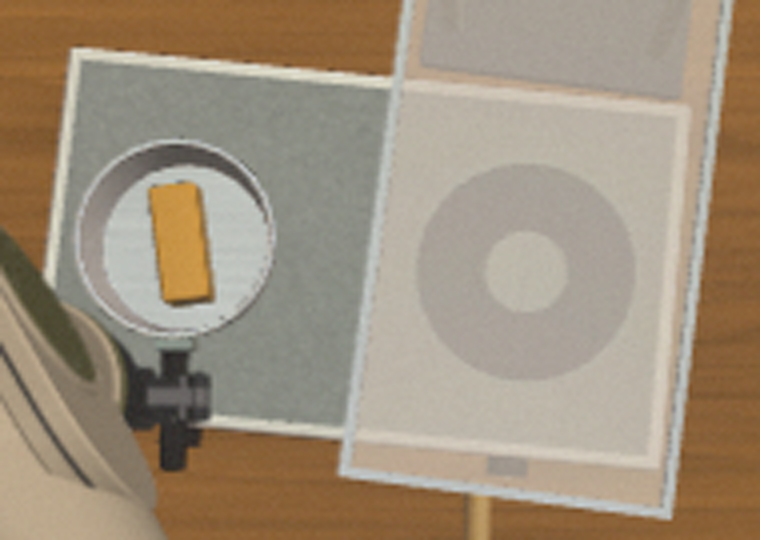

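View pics/s5c.png

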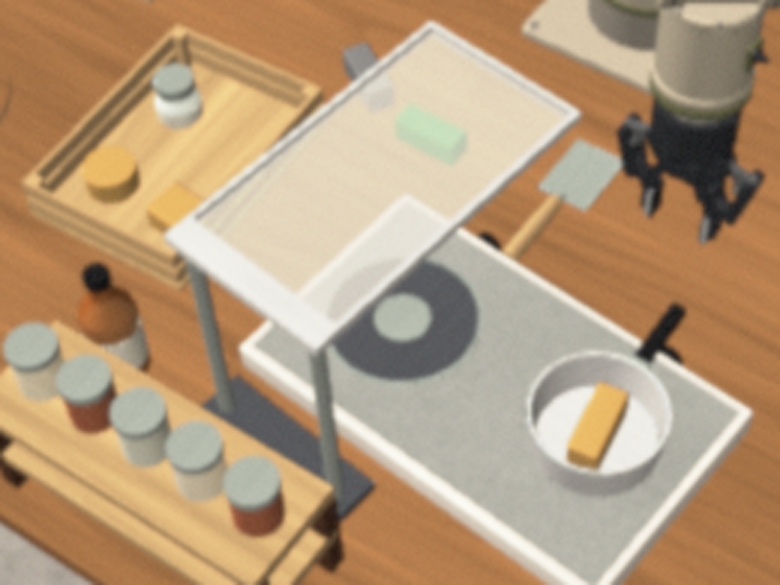

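The bar now lies flat in the pan, at about (180,242) in the top crop, and the pan hasn't moved. Next I tilt the hand back 32 degrees and approach the handle.

Request:
play_rows:
  rows:
    - [[-10,0,-5],[0,-6,0],50]
    - [[-10,0,-10],[0,-6,0],50]
    - [[-10,0,-10],[0,-6,0],50]
    - [[-10,0,-10],[0,-6,0],50]
    - [[-10,0,-10],[0,-6,0],50]
    - [[-10,0,-10],[0,-2,0],50]
    - [[0,0,0],[0,0,0],50]
    - [[0,0,0],[0,0,0],50]

```text
clock: 14.18
position: [0.415, 0.2775, 0.1763]
ee_rot: [0.681, 0.678, 0.195, 0.194]
ft_force: [-1.1, 0.7, -0.2]
grip_width: 0.586
```

Run:
```python
from h import *
from scipy.spatial.transform import Rotation as R
o=readout.get_obs();print(o['clock'],o['position'],o['joint_pos'],o['grip_width'])
print(R.from_quat(o['ee_rot']).as_matrix().round(3))
```

```text
14.175 [0.41497365 0.27752759 0.17629399] [-1.1192844  -0.21237573  0.0816713   2.22262841  0.63041384  0.92605383
  0.19455833] 0.5858395248161994
[[ 0.003  0.848  0.53 ]
 [ 1.    -0.004  0.   ]
 [ 0.002  0.53  -0.848]]
```

Request:
play_rows:
  rows:
    - [[-25,-20,-30],[0,0,0],50]
    - [[0,-35,-40],[0,0,0],50]
    - [[0,-45,-30],[0,0,0],50]
    - [[0,-45,0],[0,0,0],50]
    - [[0,-45,0],[0,0,0],50]
    - [[0,-43,0],[0,0,0],50]
    - [[20,0,0],[0,0,0],50]
    - [[20,0,0],[0,0,0],50]
    - [[20,0,0],[0,0,0],50]
    - [[0,0,0],[0,0,0],50]
    - [[0,0,0],[0,0,0],50]

```text
clock: 15.55
position: [0.4381, 0.191, 0.1331]
ee_rot: [0.687, 0.682, 0.194, 0.159]
ft_force: [-0.2, 0.1, 0.5]
grip_width: 0.588
```

```bash
cat > st.py <<'E'
from h import *
from scipy.spatial.transform import Rotation as R
o=readout.get_obs();print(o['clock'],o['position'],o['joint_pos'],o['grip_width'],o['ft_force'])
print(R.from_quat(o['ee_rot']).as_matrix().round(3))
E
python3 st.py
python3 - <<'E'
from h import *
im=camera('scene');crop(im,130,20,390,215,3,'pics/s6c.png')
E
```

```text
15.55 [0.43811306 0.1909541  0.13313666] [-0.07266516 -0.26912317 -0.5774379   2.31576977  0.20506792  0.63003881
  0.75681976] 0.5877379427258762 [-0.17402389  0.14651219  0.46434551]
[[-0.004  0.875  0.483]
 [ 0.999 -0.02   0.045]
 [ 0.05   0.483 -0.874]]
```

View pics/s6c.png

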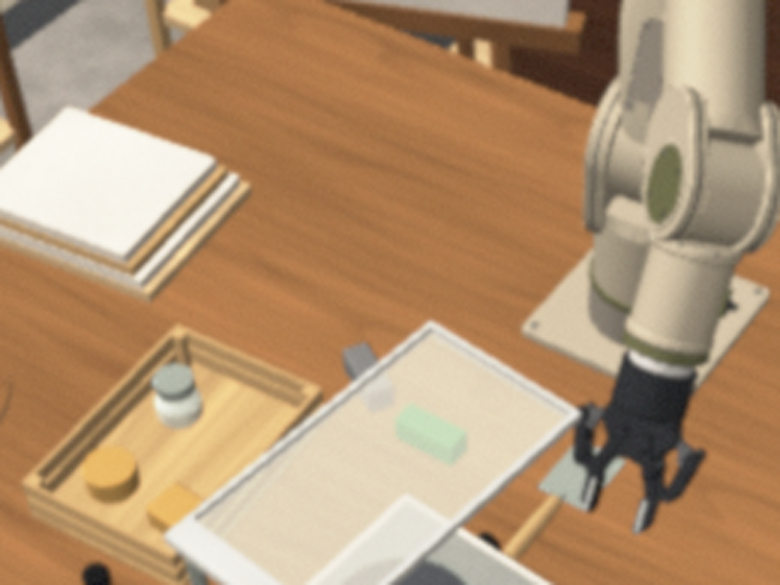

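The arm didn't fully follow because it is folded tightly, near its joint limits. I'll correct the orientation, go lower and re-test the reach.

Request:
play_rows:
  rows:
    - [[0,0,-20],[-2.9,0,0],50]
    - [[5,0,-22],[0,1,0],50]
    - [[5,0,-22],[0,0,0],50]
    - [[0,0,0],[0,0,0],50]

```text
clock: 16.1
position: [0.447, 0.1905, 0.0676]
ee_rot: [0.684, 0.688, 0.169, 0.17]
ft_force: [0.6, 0.5, -0.0]
grip_width: 0.582
```

```bash
python3 st.py
```

```text
16.1 [0.44697292 0.19049068 0.06761371] [ 0.01626618 -0.08250317 -0.72048333  2.3300317   0.50037477  0.5539041
  0.4775254 ] 0.5816017388523845 [ 0.56568317  0.47351595 -0.04105374]
[[-0.005  0.885  0.466]
 [ 1.     0.006  0.   ]
 [-0.003  0.466 -0.885]]
```

Request:
play_rows:
  rows:
    - [[0,-25,0],[0,0,0],50]
    - [[0,-25,0],[0,0,0],50]
    - [[0,-25,0],[0,0,0],50]
    - [[0,0,0],[0,0,0],50]

```text
clock: 16.6
position: [0.4482, 0.1147, 0.07]
ee_rot: [0.685, 0.687, 0.171, 0.171]
ft_force: [-0.0, -0.2, -0.4]
grip_width: 0.584
```

```bash
python3 st.py
```

```text
16.6 [0.44817515 0.11473782 0.06999094] [ 0.06319583 -0.18984282 -0.56213517  2.41321028  0.29113899  0.47576427
  0.82970287] 0.5837112429340681 [-0.00127281 -0.15952486 -0.44579178]
[[-0.003  0.883  0.47 ]
 [ 1.     0.003 -0.   ]
 [-0.002  0.47  -0.883]]
```

```bash
cat > fit.py <<'E'
import numpy as np
from scipy.optimize import least_squares as L
D=[((.1737,.5999,.2064),(0,0,-1),1.461),((.4418,-.2686,.2147),(0,0,-1),1.762),((.4515,-.2793,.0695),(0,0,-1),1.9055),((.4489,-.2794,.3976),(0,0,-1),1.3965),((.5939,.2773,.2059),(0,0,-1),1.3943),((.4728,.2773,.2311),(0,0,-1),1.6522),((.415,.2775,.1763),(.53,0,-.848),2.2226),((.4381,.191,.1331),(.483,.045,-.874),2.3158),((.447,.1905,.0676),(.466,0,-.885),2.330),((.4482,.1147,.07),(.47,0,-.883),2.4132)]
P=np.array([d[0] for d in D]);Z=np.array([d[1] for d in D]);J=np.array([d[2] for d in D])
def f(q):
    W=P-q[0]*Z-[0,0,q[1]];return (W**2).sum(1)-q[2]-q[3]*np.cos(J)
r=L(f,[.25,.3,.3,.3]);
q=r.x
def j4(p,z):
    w=np.array(p)-q[0]*np.array(z)-[0,0,q[1]];return np.arccos(((w@w)-q[2])/q[3])
if __name__=='__main__':
    print(q,r.fun.round(4)); print([round(j4(a,b)-c,3) for a,b,c in D])
    for rr in(.14,.13,.125,.115):
      for yaw in(0,-5,-10):
        for t in(25.5,27,29,32):
          for hz in(.085,.082):
            a,y=np.radians(t),np.radians(yaw);ex=np.array([np.cos(y),np.sin(y),0])
            z=np.sin(a)*ex-[0,0,np.cos(a)]
            p=np.array([.579,.031,hz])-rr*ex+.0187*z
            print(rr,yaw,t,hz,p.round(4),j4(p,z).round(3)) if hz==.085 else 0
E
python3 fit.py
```

```text
[0.28727047 0.2091711  0.43294319 0.41104547] [-0.007  -0.0018  0.0057  0.0016  0.0052 -0.0035  0.0069 -0.0023 -0.003
 -0.0019]
[np.float64(0.017), np.float64(0.004), np.float64(-0.015), np.float64(-0.004), np.float64(-0.013), np.float64(0.008), np.float64(-0.021), np.float64(0.008), np.float64(0.01), np.float64(0.007)]
0.14 0 25.5 0.085 [0.4471 0.031  0.0681] 2.438
0.14 0 27 0.085 [0.4475 0.031  0.0683] 2.456
0.14 0 29 0.085 [0.4481 0.031  0.0686] 2.48
0.14 0 32 0.085 [0.4489 0.031  0.0691] 2.516
0.14 -5 25.5 0.085 [0.4476 0.0425 0.0681] 2.429
0.14 -5 27 0.085 [0.448  0.0425 0.0683] 2.446
0.14 -5 29 0.085 [0.4486 0.0424 0.0686] 2.47
0.14 -5 32 0.085 [0.4494 0.0423 0.0691] 2.505
0.14 -10 25.5 0.085 [0.4491 0.0539 0.0681] 2.411
0.14 -10 27 0.085 [0.4495 0.0538 0.0683] 2.428
0.14 -10 29 0.085 [0.4501 0.0537 0.0686] 2.45
0.14 -10 32 0.085 [0.4509 0.0536 0.0691] 2.484
0.13 0 25.5 0.085 [0.4571 0.031  0.0681] 2.414
0.13 0 27 0.085 [0.4575 0.031  0.0683] 2.432
0.13 0 29 0.085 [0.4581 0.031  0.0686] 2.456
0.13 0 32 0.085 [0.4589 0.031  0.0691] 2.491
0.13 -5 25.5 0.085 [0.4575 0.0416 0.0681]
[... 772 characters left out ...]
7 0.085 [0.4643 0.0512 0.0683] 2.394
0.125 -10 29 0.085 [0.4648 0.0511 0.0686] 2.416
0.125 -10 32 0.085 [0.4657 0.051  0.0691] 2.45
0.115 0 25.5 0.085 [0.4721 0.031  0.0681] 2.377
0.115 0 27 0.085 [0.4725 0.031  0.0683] 2.395
0.115 0 29 0.085 [0.4731 0.031  0.0686] 2.419
0.115 0 32 0.085 [0.4739 0.031  0.0691] 2.454
0.115 -5 25.5 0.085 [0.4725 0.0403 0.0681] 2.369
0.115 -5 27 0.085 [0.4729 0.0403 0.0683] 2.387
0.115 -5 29 0.085 [0.4735 0.0402 0.0686] 2.41
0.115 -5 32 0.085 [0.4743 0.0402 0.0691] 2.445
0.115 -10 25.5 0.085 [0.4737 0.0496 0.0681] 2.354
0.115 -10 27 0.085 [0.4741 0.0495 0.0683] 2.371
0.115 -10 29 0.085 [0.4747 0.0494 0.0686] 2.394
0.115 -10 32 0.085 [0.4755 0.0492 0.0691] 2.427
```

The elbow joint limits how far I can lean. I'll grip nearer the pan (130 mm out), lean 27 degrees and let the pan finish turned about -10 degrees in world, 5 degrees off the plate's axis. First I try that end pose with empty fingers.

Request:
play_rows:
  rows:
    - [[3,-15,0],[0,1,-2],50]
    - [[3,-15,0],[0,0,-3],50]
    - [[3,-16,0],[0,0,-3],50]
    - [[3,-16,-1],[0,0,-2],50]
    - [[0,0,0],[0,0,0],50]
    - [[0,0,0],[0,0,0],50]

```text
clock: 17.35
position: [0.4601, 0.0543, 0.0678]
ee_rot: [0.743, 0.627, 0.149, 0.178]
ft_force: [-0.7, 0.7, -0.2]
grip_width: 0.586
```

```bash
python3 st.py
python3 - <<'E'
from h import *
im=camera('scene');crop(im,180,60,340,180,4,'pics/s7c.png')
im=camera('top');crop(im,220,180,360,330,4,'pics/t7c.png')
E
```

```text
17.35 [0.46006142 0.05426872 0.06784768] [ 0.14306493 -0.1648701  -0.52393291  2.39486547  0.33599802  0.51153589
  0.74812506] 0.5857757190496874 [-0.6592306   0.66381245 -0.19050463]
[[ 0.168  0.879  0.446]
 [ 0.986 -0.149 -0.077]
 [-0.002  0.453 -0.892]]
```

View pics/s7c.png

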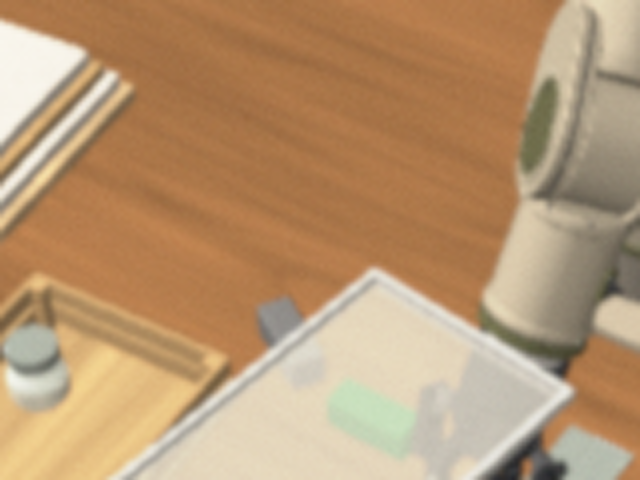

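View pics/t7c.png

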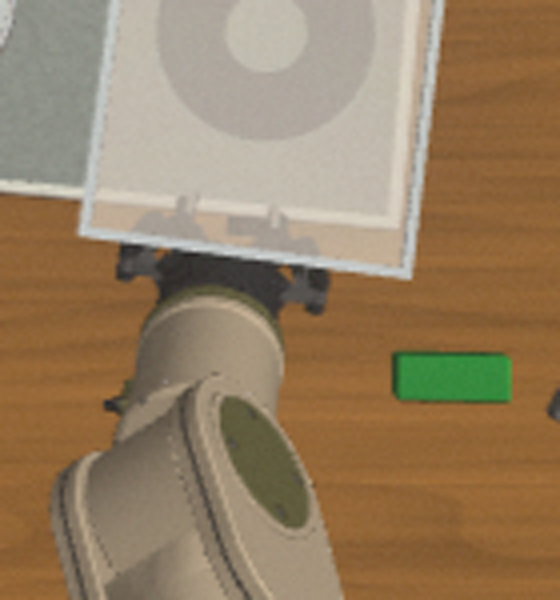

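The end pose is reachable (elbow at 2.395 rad), and the top view shows about 20 mm between the arm and the canopy's front edge. Now back to the handle.

Request:
play_rows:
  rows:
    - [[0,20,0],[0,0,0],40]
    - [[0,28,0],[0,0,2],40]
    - [[0,28,0],[0,0,2],40]
    - [[0,28,0],[0,0,2],40]
    - [[0,28,0],[0,0,2],40]
    - [[0,26,0],[0,0,2],40]
    - [[0,0,20],[0,0,0],40]
    - [[-5,5,35],[0,0,0],40]
    - [[-5,20,20],[0,0,0],40]
    - [[-5,20,0],[0,0,0],40]
    - [[0,17,0],[0,0,0],40]
    - [[0,0,0],[0,0,0],40]

```text
clock: 18.95
position: [0.4445, 0.2753, 0.1428]
ee_rot: [0.685, 0.69, 0.165, 0.164]
ft_force: [-0.0, -0.3, -0.0]
grip_width: 0.467
```

```bash
python3 st.py
python3 - <<'E'
from h import *
cv2.imwrite('pics/w8.png',camera('wrist'))
E
```

```text
18.95 [0.44452525 0.27534566 0.14279808] [-2.13868132e-04 -7.57565298e-02 -8.46668181e-01  2.12599401e+00
  4.14167291e-01  7.89535140e-01  4.71228787e-01] 0.4669478609974391 [-0.02478391 -0.3179376  -0.0395161 ]
[[-0.008  0.892  0.452]
 [ 1.     0.007  0.002]
 [-0.001  0.452 -0.892]]
```

View pics/w8.png

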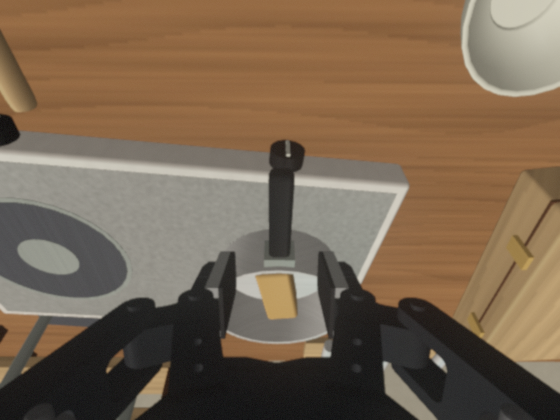

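The handle at (281,215) is lined up between the pads. Descending.

Request:
play_rows:
  rows:
    - [[10,1,-20],[0,0,0],40]
    - [[10,1,-25],[0,0,0],40]
    - [[8,0,-20],[0,0,0],40]
    - [[0,0,-9],[0,0,0],40]
    - [[0,0,0],[0,0,0],40]
    - [[0,0,0],[0,0,0],40]

```text
clock: 19.75
position: [0.4732, 0.2761, 0.0697]
ee_rot: [0.686, 0.69, 0.165, 0.165]
ft_force: [0.4, 0.4, 0.9]
grip_width: 0.469
```

```bash
python3 st.py
python3 - <<'E'
from h import *
cv2.imwrite('pics/w9.png',camera('wrist'))
E
```

```text
19.75 [0.47316055 0.27614401 0.06969484] [-0.02393115  0.1383039  -0.84185623  2.14998726  0.73242982  0.70490947
  0.20822684] 0.4689400744565477 [0.38054119 0.37165569 0.91143595]
[[-0.005  0.891  0.454]
 [ 1.     0.005  0.001]
 [-0.002  0.454 -0.891]]
```

View pics/w9.png

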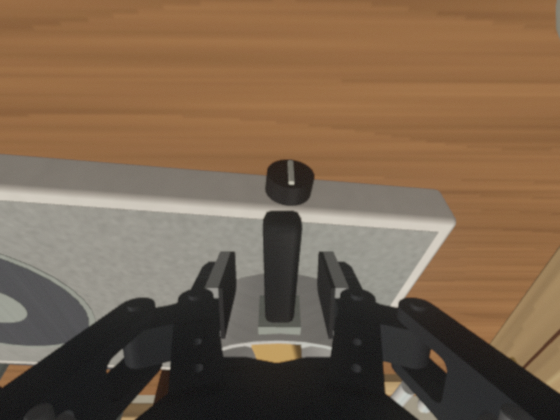

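Request:
play_rows:
  rows:
    - [[0,1.5,0],[0,0,0],30]
    - [[0,0,0],[0,0,0],22]
    - [[0,0,0],[0,0,0],10]
    - [[0,0,0],[0,0,0],8]
    - [[0,0,0],[0,0,0],8]
    - [[0,0,0],[0,0,0],8]
  force: 55

```text
clock: 20.55
position: [0.473, 0.2777, 0.0692]
ee_rot: [0.686, 0.69, 0.165, 0.165]
ft_force: [-3.8, -1.4, 4.6]
grip_width: 0.175
```

```bash
python3 st.py
python3 - <<'E'
from h import *
cv2.imwrite('pics/w10.png',camera('wrist'))
im=camera('top');crop(im,155,120,345,255,4,'pics/t10c.png')
E
```

```text
20.55 [0.47300474 0.27768568 0.06915363] [-0.02701418  0.14254743 -0.84250629  2.14769197  0.73658445  0.70774767
  0.20277987] 0.17525472913696727 [-3.81047417 -1.38762334  4.56004973]
[[-0.005  0.891  0.453]
 [ 1.     0.005  0.001]
 [-0.002  0.453 -0.891]]
```

View pics/w10.png

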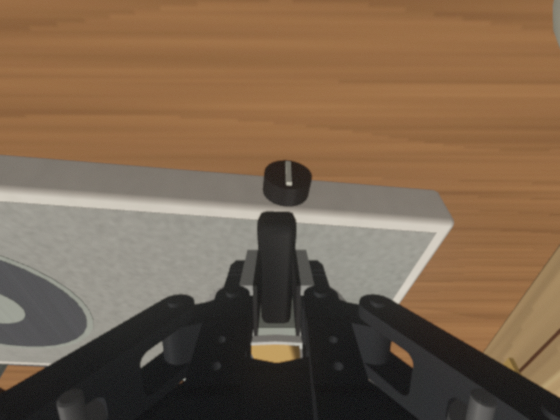

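View pics/t10c.png

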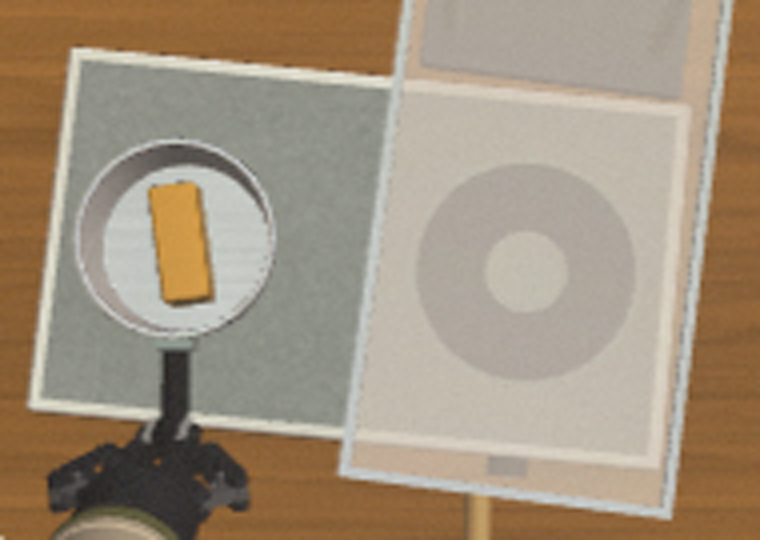

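The handle is gripped with the pan and bar in place. I'll ease the grip by 0.4 mm and begin the slide.

Request:
play_rows:
  rows:
    - [[0,0,0.4],[0,0,0],8]
    - [[0,-4,0],[0,0,0],8]
    - [[-0.5,-8,0],[0,0,-0.4],8]
    - [[-0.5,-11,0],[0,0,-0.5],8]
    - [[-0.5,-11,0],[0,0,-0.5],8]
    - [[-0.5,-11,0],[0,0,-0.5],8]
    - [[-0.5,-11,0],[0,0,-0.5],8]
    - [[-0.5,-11,0],[0,0,-0.5],8]

```text
clock: 21.65
position: [0.4701, 0.2098, 0.0694]
ee_rot: [0.703, 0.672, 0.16, 0.169]
ft_force: [1.3, 4.4, 2.4]
grip_width: 0.179
```

```bash
python3 st.py
```

```text
21.65 [0.47010632 0.20977971 0.06935832] [ 0.07686188  0.02478529 -0.80977637  2.23784854  0.60644723  0.62866723
  0.34465816] 0.17863393552816623 [1.25961319 4.36362614 2.35701672]
[[ 0.046  0.891  0.452]
 [ 0.999 -0.04  -0.022]
 [-0.002  0.453 -0.892]]
```

Request:
play_rows:
  rows:
    - [[-0.6,-11,0],[0,0,-0.5],8]
    - [[-0.6,-11,0],[0,0,-0.5],8]
    - [[-0.7,-11,0],[0,0,-0.5],8]
    - [[-0.7,-11,0],[0,0,-0.5],8]
    - [[-0.7,-11,0],[0,0,-0.5],8]
    - [[-0.7,-11,0],[0,0,-0.5],8]
    - [[-0.7,-11,0],[0,0,-0.5],8]
    - [[-0.7,-11,0],[0,0,-0.5],8]

```text
clock: 22.65
position: [0.4646, 0.1218, 0.0693]
ee_rot: [0.726, 0.647, 0.154, 0.174]
ft_force: [1.3, 5.4, 1.9]
grip_width: 0.175
```

```bash
python3 st.py
python3 - <<'E'
from h import *
im=camera('scene');crop(im,130,120,390,315,3,'pics/s11c.png')
im=camera('top');crop(im,155,120,345,255,4,'pics/t11c.png')
E
```

```text
22.65 [0.46460827 0.12179256 0.06929885] [ 0.16450937 -0.10421955 -0.70306264  2.33556213  0.42479482  0.54961009
  0.57991455] 0.17471558553808156 [1.33820889 5.43425627 1.8548351 ]
[[ 0.116  0.886  0.45 ]
 [ 0.993 -0.103 -0.054]
 [-0.002  0.453 -0.892]]
```

View pics/s11c.png

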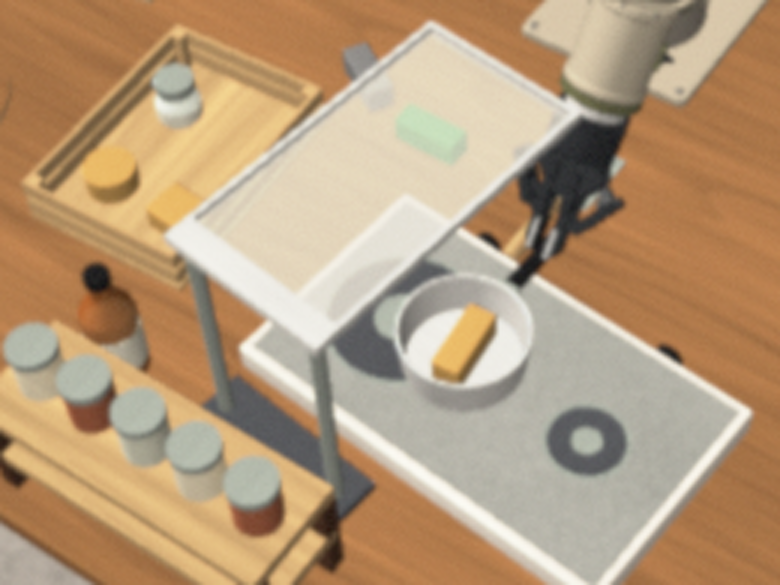

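View pics/t11c.png

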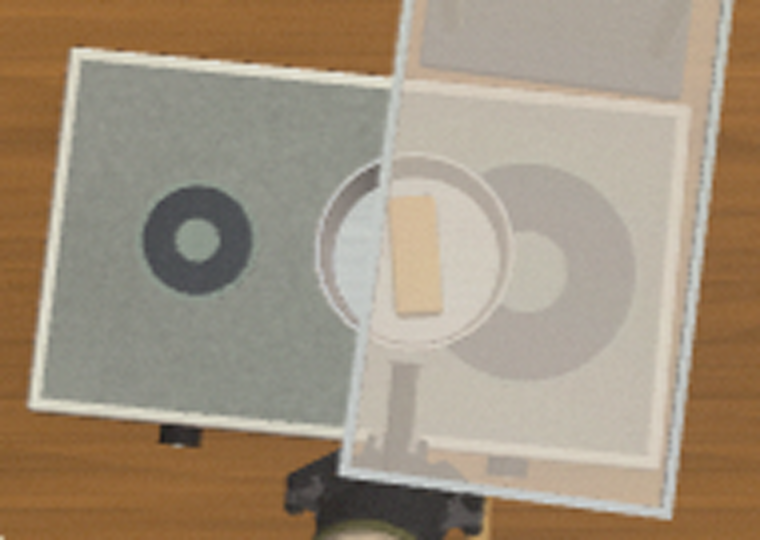

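The pan slides flat with the bar in it, its rim centre now at about (414,251) in the top crop. Next I check how far it lags.

Run:
```python
from h import *
ci=camera_info('top');A=lambda u,v:(u/4+155-.375,v/4+120-.375)
c=onz(ci,*A(414,251.5),.1);print(c)
t=np.array([.4646,.1218]);d=c[:2]-t;print(np.degrees(np.arctan2(d[1],d[0])),np.hypot(*d))
```

```text
[0.58565287 0.11095426 0.1       ]
-5.119750045180814 0.12153776258527868
```

Request:
play_rows:
  rows:
    - [[-0.7,-11,0],[0,0,-0.5],8]
    - [[-0.7,-11,0],[0,0,-0.5],8]
    - [[-0.7,-11,0],[0,0,-0.5],8]
    - [[-0.7,-11,0],[0,0,-0.5],8]
    - [[-0.7,-10,0],[0,0,-0.5],8]
    - [[-0.7,-8,0],[0,0,-0.5],8]
    - [[-0.5,-6,0],[0,0,0],8]
    - [[-0.3,-3,0],[0,0,0],8]
    - [[0,0,0],[0,0,0],8]
    - [[0,0,0],[0,0,0],8]

```text
clock: 24.0
position: [0.4597, 0.0514, 0.0692]
ee_rot: [0.743, 0.628, 0.15, 0.178]
ft_force: [2.4, 3.2, 2.3]
grip_width: 0.174
```

```bash
python3 st.py
python3 - <<'E'
from h import *
im=camera('scene');cv2.imwrite('pics/s12.png',im);crop(im,130,120,390,315,3,'pics/s12c.png')
im=camera('top');cv2.imwrite('pics/t12.png',im);crop(im,235,140,335,250,6,'pics/t12c.png')
E
```

```text
24.0 [0.45966471 0.05135182 0.06924144] [ 0.212312   -0.17336891 -0.57785928  2.39377075  0.30099841  0.50703966
  0.78997806] 0.17356606869517244 [2.36263069 3.2252037  2.30201973]
[[ 0.167  0.879  0.446]
 [ 0.986 -0.148 -0.077]
 [-0.002  0.453 -0.892]]
```

View pics/s12c.png

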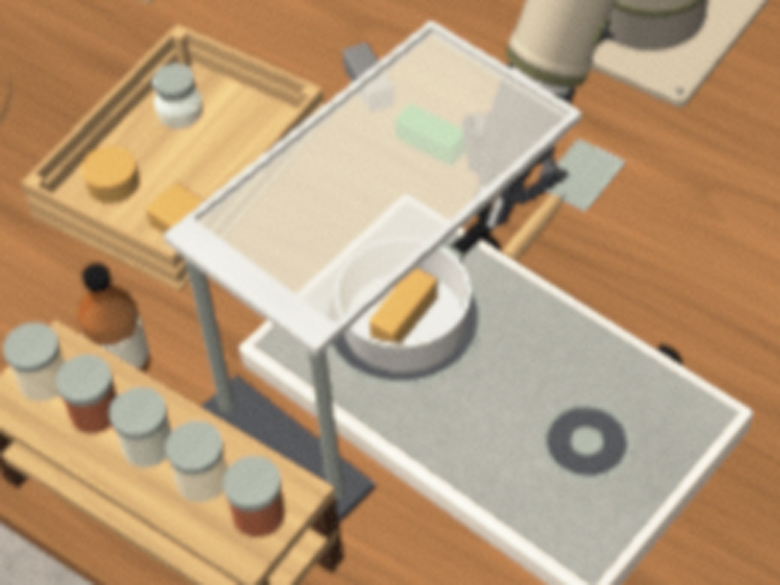

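View pics/t12c.png

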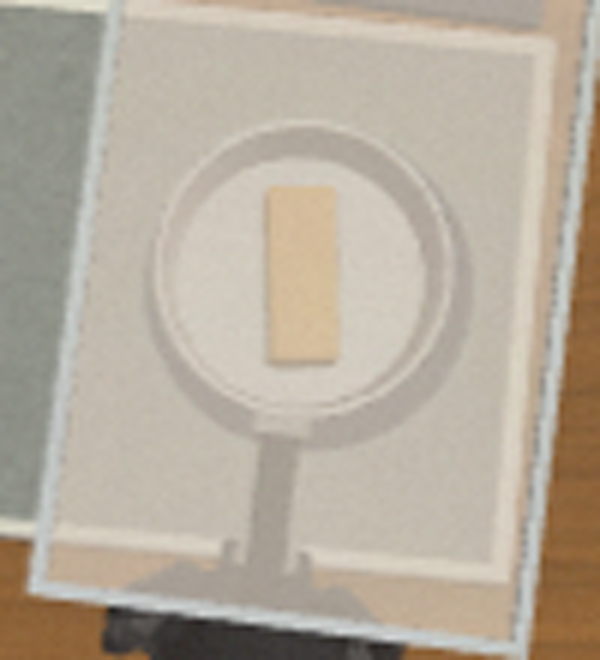

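Run:
```python
from h import *
ci=camera_info('top');A=lambda u,v:(u/6+235-.417,v/6+140-.417)
c=onz(ci,*A(304.5,270),.1);print('rim',c)
b=onz(ci,*A(299,285),.05);print('pan floor',b)
# ring refit from first top image: ellipse of dark disc under canopy
A4=lambda u,v:(u/4+155-.375,v/4+120-.375)
for L,R,T,B in[(415,636,163,381)]:
    print('ring',onz(ci,*A4((L+R)/2,(T+B)/2),.045), onz(ci,*A4(L,272),.045)[1]-onz(ci,*A4(R,272),.045)[1])
t=np.array([.4597,.0514]);d=c[:2]-t;print(np.degrees(np.arctan2(d[1],d[0])),np.hypot(*d))
```

```text
rim [0.57990446 0.03536288 0.1       ]
pan floor [0.57887178 0.0365213  0.05      ]
ring [0.57788324 0.03176934 0.045     ] 0.16099765383293996
-7.599261150407183 0.12126954522747531
```

Under the canopy the pan's centre is about 4 mm to +y of the ring's centre, so a small nudge is needed.

Request:
play_rows:
  rows:
    - [[0,-2,0],[0,0,0],8]
    - [[-1,-2.5,0],[0,0,0],8]
    - [[0,0,0],[0,0,0],8]
    - [[0,0,0],[0,0,0],8]
    - [[0,0,0],[0,0,0],8]

```text
clock: 24.72
position: [0.4586, 0.047, 0.0692]
ee_rot: [0.743, 0.628, 0.149, 0.178]
ft_force: [0.6, 3.5, 2.9]
grip_width: 0.169
```

```bash
python3 st.py
python3 - <<'E'
from h import *
im=camera('top');cv2.imwrite('pics/t13.png',im);crop(im,235,140,335,250,6,'pics/t13c.png')
im=camera('scene');cv2.imwrite('pics/s13.png',im);crop(im,220,180,320,260,7,'pics/s13c.png')
E
```

```text
24.725 [0.45858392 0.0469762  0.0691768 ] [ 0.21656874 -0.17920352 -0.56952672  2.39865541  0.28790307  0.50341439
  0.81261321] 0.16900336620815443 [0.6499317  3.4581727  2.89213081]
[[ 0.167  0.879  0.446]
 [ 0.986 -0.148 -0.077]
 [-0.002  0.453 -0.892]]
```

View pics/t13c.png

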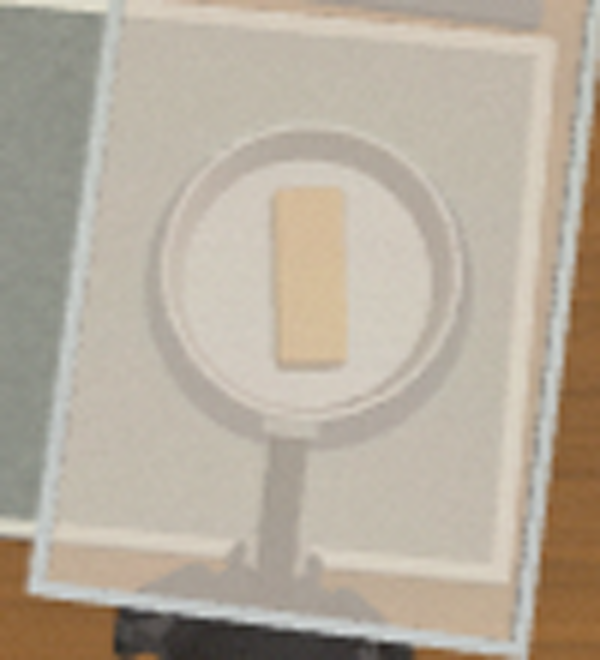

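View pics/s13c.png

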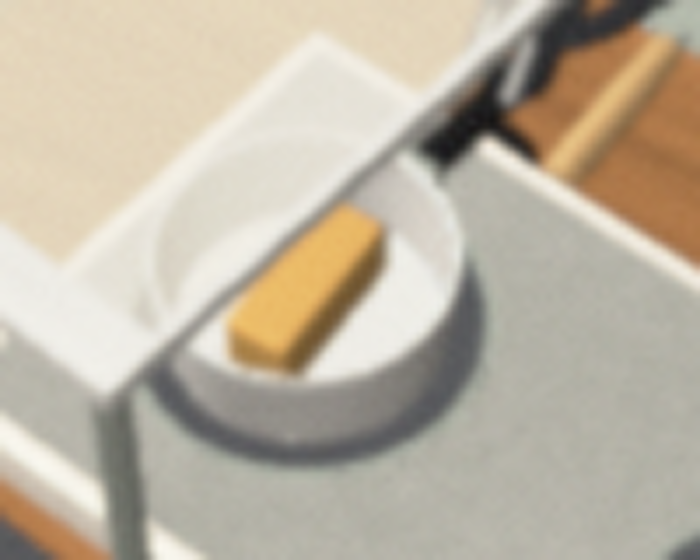

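The pan is centred, with its rim centre at about (312,275) in the crop, and the shadowed ring shows evenly round the foot in the scene view. Releasing.

Request:
play_rows:
  rows:
    - [[0,0,0],[0,0,0],19]
    - [[0,0,0],[0,0,0],24]
    - [[0,0,0],[0,0,0],30]
    - [[0,0,0],[0,0,0],36]
    - [[0,0,0],[0,0,0],40]
    - [[0,0,0],[0,0,0],40]
    - [[0,0,0],[0,0,0],40]

```text
clock: 25.7
position: [0.4586, 0.0469, 0.0692]
ee_rot: [0.743, 0.628, 0.15, 0.178]
ft_force: [0.0, -0.5, 0.4]
grip_width: 0.471
```

```bash
python3 st.py
python3 - <<'E'
from h import *
cv2.imwrite('pics/w14.png',camera('wrist'))
im=camera('top');cv2.imwrite('pics/t14.png',im);crop(im,235,140,335,250,6,'pics/t14c.png')
E
```

```text
25.7 [0.45861131 0.04692528 0.0692012 ] [ 0.21664272 -0.1792689  -0.56943434  2.39868407  0.28782742  0.5033123
  0.8127844 ] 0.47103514723390205 [ 0.00723661 -0.45829361  0.42770121]
[[ 0.167  0.879  0.446]
 [ 0.986 -0.148 -0.077]
 [-0.002  0.453 -0.892]]
```

View pics/w14.png

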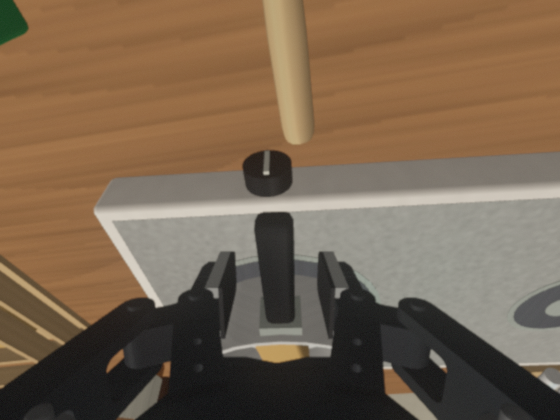

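View pics/t14c.png

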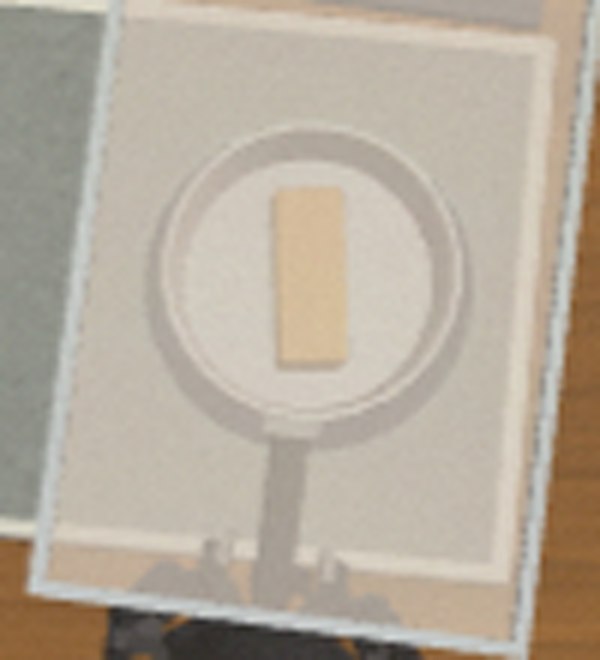

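Run:
```python
from h import *
ci=camera_info('top');A=lambda u,v:(u/6+235-.417,v/6+140-.417)
print('rim',onz(ci,*A(312.5,275.5),.1))
im=cv2.imread('pics/top0.png');crop(im,235,140,335,250,6,'pics/t0r.png')
```

```text
rim [0.57734361 0.0316626  0.1       ]
```

View pics/t0r.png

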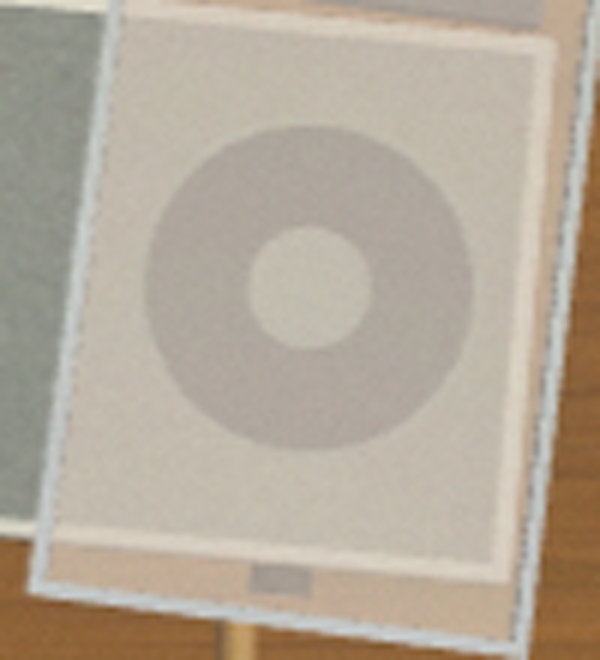

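The ring's centre is at (310,288) in the same crop, so the pan is within about 1–2 mm of it. Retreating.

Request:
play_rows:
  rows:
    - [[-3,0,7],[0,0,0],40]
    - [[-4,0,9],[0,0,0],40]
    - [[-4,0,9],[0,0,0],40]
    - [[-4,0,9],[0,0,0],40]
    - [[-3,0,6],[0,0,0],40]
    - [[0,0,0],[0,0,0],40]

```text
clock: 26.55
position: [0.4408, 0.047, 0.1099]
ee_rot: [0.743, 0.628, 0.15, 0.179]
ft_force: [0.4, 0.5, -0.4]
grip_width: 0.471
```

```bash
python3 st.py
python3 - <<'E'
from h import *
cv2.imwrite('pics/w15.png',camera('wrist'))
E
```

```text
26.55 [0.4408098  0.04701375 0.10986502] [ 0.15740667 -0.31356289 -0.5020343   2.39320036  0.13993527  0.6176644
  0.95101287] 0.4705321320109506 [ 0.40726077  0.48555673 -0.43025221]
[[ 0.167  0.879  0.447]
 [ 0.986 -0.148 -0.077]
 [-0.002  0.454 -0.891]]
```

View pics/w15.png

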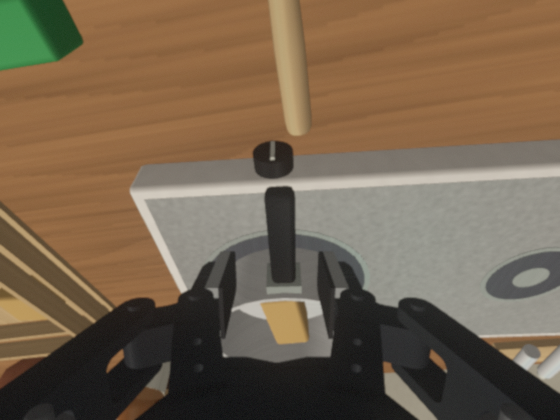

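Request:
play_rows:
  rows:
    - [[0,10,2],[0,0,0],40]
    - [[0,20,2],[0,0,0],40]
    - [[-2,30,0],[0,0,0],40]
    - [[-2,35,0],[0,0,0],40]
    - [[-2,40,0],[0,0,0],40]
    - [[0,40,10],[0,0,0],40]
    - [[0,20,30],[0,0,0],40]
    - [[0,0,40],[0,2,0],40]
    - [[0,0,40],[0,5,0],40]
    - [[0,0,40],[0,5,0],40]
    - [[0,0,0],[0,0,0],40]

```text
clock: 27.98
position: [0.4366, 0.243, 0.2759]
ee_rot: [0.755, 0.642, 0.073, 0.111]
ft_force: [1.1, 0.2, -1.0]
grip_width: 0.471
```

```bash
python3 st.py
python3 - <<'E'
from h import *
im=camera('top');cv2.imwrite('pics/t16.png',im);crop(im,235,140,335,250,6,'pics/t16c.png')
cv2.imwrite('pics/s16.png',camera('scene'))
E
```

```text
27.975 [0.4366306  0.24303972 0.27589892] [ 0.15667364 -0.10261581 -0.84771185  1.79537016  0.1504896   1.26736002
  0.68096177] 0.47065202338392026 [ 1.05785206  0.16166097 -1.01148877]
[[ 0.165  0.953  0.253]
 [ 0.986 -0.151 -0.074]
 [-0.033  0.261 -0.965]]
```

View pics/t16.png

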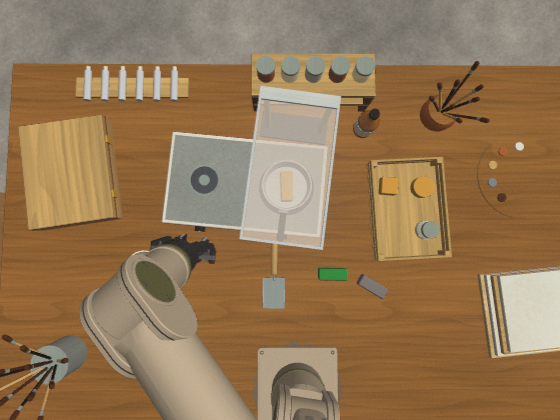

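View pics/t16c.png

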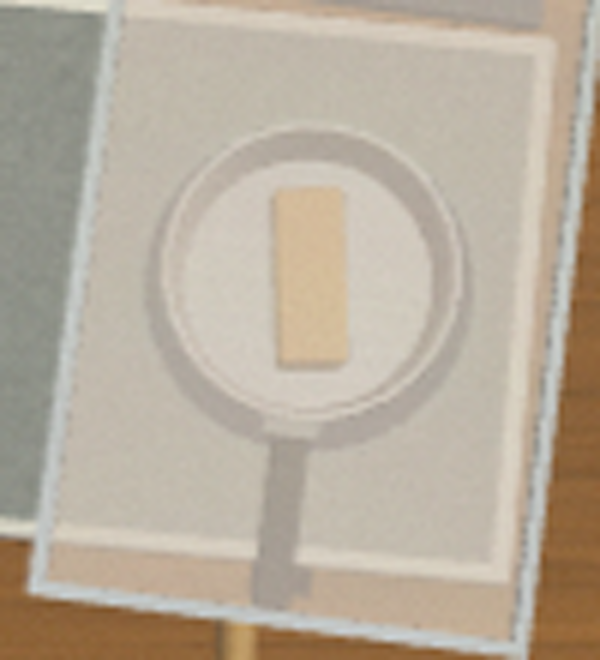

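View pics/s16.png

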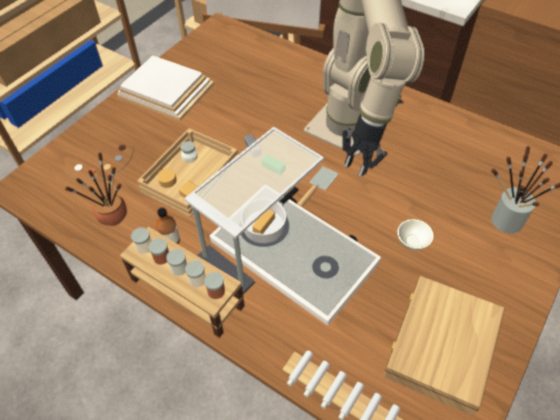

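The pan is centred on the ring with the bar flat inside and the handle to the front. Everything else looks unmoved and the arm is clear.

```bash
python3 -c "
from workcell import manip
print(manip.hand_in())"
```

```text
the job is handed in; nothing more can be done
None
```

The beeswax bar is lying flat in the melting pan, and the pan stands centred on the large ring under the canopy. I let go and handed the job in at about 28 s of the 62 s allowed.

- **Bar:** I lifted it from the crate and lowered it into the pan until it touched at about 3 N. It stayed put during the slide.
- **Slide:** I gripped the handle at 55 N with the hand leaning back about 27°. The pan stayed down on the plate the whole way. The elbow joint could not reach the end pose at the given grip point. I therefore gripped about 130 mm from the pan's axis instead of 140 mm, and tried the end pose with empty fingers first.
- **Correction:** after the slide the pan was about 4 mm off centre, so I nudged it before letting go.
- **Last checks (top camera):**
  - The pan's axis is at about (0.577, 0.032) m. I measured the ring's centre at (0.578–0.579, 0.031–0.032), so they agree within about 2 mm.
  - The handle points to the front, roughly 3° off the plate's axis.
  - Measured forces stayed below 7 N, and I saw no contact with the canopy.
  - The other things and the look-alikes appear unmoved in the last pictures.
- **What disagreed:**
  - My first rough reading of the pan's position from the scene camera was about 15 mm off. The top and wrist cameras agreed within 1.5 mm, so I used those.
  - One early move stopped short because of the elbow limit, and I corrected it before gripping the handle.

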